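# Stack the tube racks and stand the control vial on top

## Task

Clear the bench after the run: one at a time, put the largest grey tube rack flat in the steel tray, the middle-sized rack on top of it and the smallest on top of that, each centred and squared up on what is below. Last of all, stand the amber control vial upright in the big middle well of the smallest rack, right down on the well's floor. Keep the vial from tipping over at any time, and leave the calculator, the cup and the glove carton where they are.

Things in the scene. Friction and masses are not known exactly. Their poses are not given: they have to be found in the camera images.
- tray: Target. Shallow open stainless steel tray lying on the bench, it does not move. 190 mm (its x) by 100 mm (its y), floor 3 mm thick, rim 8 mm high and 3 mm thick. Origin: centre of its underside, z up. Usable floor inside the rim 184 x 94 mm.
- rack_large: The largest grey plastic tube rack: 160 mm (its x) by 68 mm (its y), 28 mm high, 7 by 3 small square wells. Rigid, 0.11 to 0.22 kg, flat underside, flat open-grid top, plain straight sides to grip across its y. Origin: centre of the underside, z up. Its base is 4 mm thick.
- rack_medium: The middle-sized grey plastic tube rack: 130 mm (its x) by 60 mm (its y), 28 mm high, 5 by 2 square wells, 0.08 to 0.17 kg; otherwise like the largest. Origin: centre of the underside, z up.
- rack_small: The smallest grey plastic tube rack: 100 mm (its x) by 52 mm (its y), 28 mm high, 0.06 to 0.13 kg, with one big square well of 36 x 36 mm in the very middle (open at the top, 24 mm deep, its floor 4 mm above the underside) and two small wells at each end. Origin: centre of the underside, straight below the middle of the big well, z up.
- vial: Closed round control vial of amber glass with a black cap of the same width, standing upright: 27 mm diameter, 66 mm tall over all, the cap being the top 18 mm; 0.04 to 0.09 kg. Origin: centre of the underside, z up along the vial.
- calculator: Bystander: black desk calculator lying flat, 150 x 100 x 18 mm. Origin: centre of the underside. Leave it alone.
- pot: Bystander: empty white ceramic cup, 68 mm across, 70 mm high. Origin: centre of the underside. Leave it alone.
- glove_box: Bystander: white disposable-glove carton with a blue band lying flat, 120 mm (its x) x 200 mm (its y), 60 mm high. Origin: centre of the underside. Leave it alone.

How it is judged (in metres and radians):
On the way, in this order (a step that is already met when the one before it is completed fails the run):
1. the largest rack lies flat in the tray, centred, squared up and let go (horizontal distance between rack_large and tray below 0.015 m and z of rack_large in the frame of tray between 0.001 and 0.008 m and angle between rack_large's own z axis and vertical below 0.06 rad and angle between the x axis of rack_large and the x axis of tray, either way round below 0.2 rad and contact force between the fingers and rack_large below 0.1 N and linear speed of rack_large below 0.02 m/s), for 0.2 s.
2. the middle-sized rack lies centred and squared up on the largest, let go (horizontal distance between rack_large and tray below 0.015 m and z of rack_large in the frame of tray between 0.001 and 0.008 m and angle between each of rack_large, rack_medium's own z axis and vertical below 0.06 rad and angle between the x axis of rack_large and the x axis of tray, either way round below 0.2 rad and horizontal distance between rack_medium and rack_large below 0.012 m and z of rack_medium in the frame of rack_large between 0.024 and 0.032 m and angle between the x axis of rack_medium and the x axis of rack_large, either way round below 0.15 rad and contact force between the fingers and rack_medium below 0.1 N and linear speed of rack_medium below 0.02 m/s), for 0.2 s.
3. the smallest rack lies centred and squared up on the middle-sized one, let go (horizontal distance between rack_large and tray below 0.015 m and z of rack_large in the frame of tray between 0.001 and 0.008 m and angle between each of rack_large, rack_medium, rack_small's own z axis and vertical below 0.06 rad and angle between the x axis of rack_large and the x axis of tray, either way round below 0.2 rad and horizontal distance between rack_medium and rack_large below 0.012 m and z of rack_medium in the frame of rack_large between 0.024 and 0.032 m and angle between the x axis of rack_medium and the x axis of rack_large, either way round below 0.15 rad and horizontal distance between rack_small and rack_medium below 0.012 m and z of rack_small in the frame of rack_medium between 0.024 and 0.032 m and angle between the x axis of rack_small and the x axis of rack_medium, either way round below 0.15 rad and contact force between the fingers and rack_small below 0.1 N and linear speed of rack_small below 0.02 m/s), for 0.2 s.
At the end, for the whole second after the job is handed in: Racks flat: largest in the tray (centres within 15 mm, long sides within 0.2 rad), middle-sized on it, smallest on that (each 12 mm, 0.15 rad); vial on the floor of the smallest rack's middle well, upright within 0.12 rad; all let go and at rest (all of step 3 and horizontal distance between vial and rack_small below 0.01 m and z of vial in the frame of rack_small between 0.001 and 0.008 m and angle between vial's own z axis and vertical below 0.12 rad and contact force between the fingers and rack_large below 0.1 N and linear speed of each of rack_large, rack_medium, vial below 0.02 m/s and contact force between the fingers and rack_medium below 0.1 N and contact force between the fingers and vial below 0.1 N); the robot touches nothing.
It fails at once if the vial tips over (more than 0.6 rad from upright) (angle between vial's own z axis and vertical above 0.6 rad).
It fails at once if a bystander is moved more than 25 mm (distance of any of calculator, pot, glove_box from where it was at the start of the episode above 0.025 m).
It also fails if it takes over 134 s, if anything falls off the work surface, if the arm or the gripper's body presses on something with over 40 N, if the wrist force passes 120 N, or if a joint passes its speed limit or range.

## Robot

A 6-joint arm with a two-finger parallel gripper is mounted at the origin on the work surface. World frame = base frame: x ahead of the robot, y to its left, z up, the work surface at z = 0. Lengths are in mm, angles in degrees, forces in N, time in s.
With the tool pointing down it reaches from about 250 to 850 mm from the base axis. Payload 12.5 kg.
Tool frame: the origin (TCP) lies at the very end of the fingers, on their centre line; the grasp point (between the pads) lies 19 mm behind it; z points along the fingers, y is the line along which they close (so a half turn about z gives the same grasp; the last joint's range is limited). The gripper opens to 93 mm and grips with 3 to 60 N. Pads are 15 mm wide; open, the fingers measure 128 mm over their backs; the gripper's body (75 mm by 188 mm) begins 65 mm behind the grasp point.
Start: joints at [-68.159, 20.094, 94.641, -0, 65.266, -4.847], TCP at [247.041, -491.381, 218.633] pointing down, gripper open.
Joint ranges: [-157.81, 157.81], [-45, 120.19], [0.68, 151.7], [-89.99, 269.99], [4.06, 180], [-164.3, 164.3]. Speed limits (degrees/s): [127.2, 127.2, 159.86, 180, 180, 180].

## Interface

Orientations are given as [roll, pitch, yaw] about the fixed x, y, z axes, in that order (R = Rz(yaw) Ry(pitch) Rx(roll)).
In Python, from plant import sensors, snapshot, r gives the robot as it stands.
- The arm moves only by the tool carry_out, never from a script. Its argument "rows" is a list that holds one entry, the list of rows, each a list of 7 numbers: the opening, from 0 (shut) to 1 (fully open), then the shift along the tool's x, y, z in cm, then the turn, a rotation vector about the tool's x, y, z in degrees. A call has 1 to 20 rows; each row is the pose to reach, as a shift and turn from the pose commanded when the call began, along the tool's axes at that moment; what a row does not reach only later rows make up. A row lasts 1/8 s, in which the tool goes at most 62.5 mm and 10.7 degrees, less where a joint would pass 70% of its speed; a pose out of reach is approached as far as the arm can. A call with a gripper value outside its range is refused whole. The fingers move at their own pace and stop on an object; "squeeze" is the grip in N (left out, the last holds). Time passes only in rows, so rows that repeat a pose let the fingers close. It gives the time, the measured TCP pose, the force, the opening and the grip force at its end, in the units of the state.
- sensors.sense(): the state, without advancing time (a new reading comes with each control period).
- snapshot(name): name is "side" or "top"; returns a dict with "image" (420x560x3 uint8, red, green, blue), "z_map" (420x560 float32, mm along the optical axis (not along the pixel's ray), 0 where there is no reading), "intrinsics" (3x3 intrinsics, pixels), "view" (4x4, takes a point from world to camera coordinates). Camera axes: x right, y down, z forward; pixel columns grow to the right and rows downward; lengths in mm; the calibration is good to about 2 mm. A picture is of the moment at which its call begins.
- r.job_done(): hands the job in; it is judged then, once.
The state is a dict: "clock": time; "q": joint angles; "qd": joint speeds; "joint_efforts": joint torques, N m; "ee_pos": TCP position; "orientation": TCP orientation; "contact_force": force on the tool from outside, world axes, zero at the start; "moment": the same for the moment, N m; "width": finger opening in mm; "grasp_force": force on a finger pad.
Only numpy, scipy, OpenCV 4.12 (cv2) and the standard library are available. Lean on these libraries where they do the work, as an engineer would, in place of code of your own. Each camera call takes 0.05 s, during which the arm holds its last target. There are 200 camera calls.

## Working session

There is one attempt and no reset: what is moved stays moved. The work goes in short steps, Python scripts to look and compute and a tool call to move; the robot and the scene stay as the last step left them, time stands still between calls to the robot, and variables do not carry over. Pictures are saved under pics/ and viewed, at most 14 in all, crops included, and the job is handed in when it is done.

Besides the shell and the picture viewer there is one more tool, called after "Request:" in YAML: its name, and indented under it one key for each argument. carry_out: Moves the arm, as the interface text tells. Its arguments: {"type":"object","properties":{"rows":{"type":"array","items":{"type":"array","items":{"type":"array","items":{"type":"number"}}}},"squeeze":{"type":"number"}},"required":["rows"]}

```bash
mkdir -p pics; ls
cat > h.py <<'E'
import numpy as np, cv2
from plant import sensors, snapshot, r
def cloud(s):
    K=s["intrinsics"];T=np.linalg.inv(s["view"]);z=s["z_map"].astype(float)
    v,u=np.mgrid[:z.shape[0],:z.shape[1]]
    P=np.stack([(u-K[0,2])/K[0,0]*z,(v-K[1,2])/K[1,1]*z,z,np.ones_like(z)],-1)@T.T
    P=P[...,:3]; P[z==0]=np.nan
    return P
def save(s,n): cv2.imwrite("pics/"+n,s["image"][...,::-1])
E
python3 - <<'E'
from h import *
for n in("top","side"):
    s=snapshot(n);save(s,n+"0.png");np.savez(n+"0.npz",**s)
    print(n,s["intrinsics"],np.linalg.inv(s["view"]).round(2))
print(sensors.sense())
E
```

```text
pics
top [[502.28944567   0.         280.51037908]
 [  0.         502.28944567 210.86986846]
 [  0.           0.           1.        ]] [[-0.0000e+00 -9.8000e-01  1.9000e-01  3.5353e+02]
 [-1.0000e+00  0.0000e+00  2.0000e-02 -8.8500e+00]
 [-2.0000e-02 -1.9000e-01 -9.8000e-01  1.3807e+03]
 [ 0.0000e+00  0.0000e+00  0.0000e+00  1.0000e+00]]
side [[437.8841719    0.         272.28031062]
 [  0.         437.8841719  208.56671078]
 [  0.           0.           1.        ]] [[-8.9000e-01 -3.2000e-01  3.2000e-01  2.6180e+02]
 [-4.5000e-01  6.4000e-01 -6.2000e-01  6.8177e+02]
 [-1.0000e-02 -7.0000e-01 -7.2000e-01  8.4652e+02]
 [ 0.0000e+00  0.0000e+00  0.0000e+00  1.0000e+00]]
{'clock': 0.1, 'q': array([-6.81591535e+01,  2.01208033e+01,  9.46730091e+01,  3.34316794e-04,
        6.52651342e+01, -4.84770783e+00]), 'qd': array([ 0.03650787, -0.02814681, -0.04142781,  0.09716347, -0.07981767,
       -0.11312108]), 'joint_efforts': array([-3.10187443e-04, -4.98028529e+01, -2.85704613e+01,  6.99929637e-02,
        2.38553889e-02, -5.50385346e-05]), 'ee_pos': array([ 246.93286039, -491.1080324 ,  218.16135371]), 'orientation': array([-1.79941290e+02, -5.28384361e-03,  2.66884116e+01]), 'contact_force': array([-0.38137048, -0.72679195, -0.15653991]), 'moment': array([0.00842749, 0.0132448 , 0.0422075 ]), 'grasp_force': 0.0, 'width': 93.036653961295}
```

View pics/top0.png

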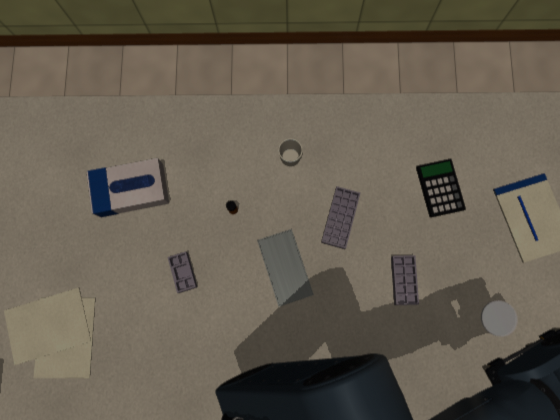

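View pics/side0.png

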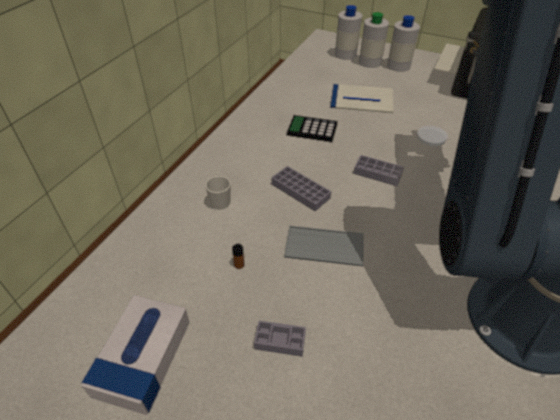

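The top view shows the tray at (285,267), large rack at (341,218), medium at (404,280), small at (182,272) and vial at (232,207). The side view agrees, with nothing hidden.

```bash
cat >> h.py <<'E'
def rect(P,c,rad,zlo,zhi):
    """min-area rectangle of points of given height within rad of c"""
    m=(np.hypot(P[...,0]-c[0],P[...,1]-c[1])<rad)&(P[...,2]>zlo)&(P[...,2]<zhi)
    lab=cv2.connectedComponentsWithStats(m.astype(np.uint8))
    k=1+np.argmax(lab[2][1:,4]); Q=P[lab[1]==k]
    (x,y),(w,h),a=cv2.minAreaRect(Q[:,:2].astype(np.float32))
    if w<h: w,h,a=h,w,a+90
    return np.round([x,y,w,h,(a+90)%180-90,np.median(Q[:,2]),len(Q)],1)
E
python3 - <<'E'
from h import *
pix=dict(large=(341,218),medium=(404,280),small=(182,272),tray=(285,267),vial=(232,207))
tp=np.load("top0.npz");sd=np.load("side0.npz");Pt=cloud(tp);Ps=cloud(sd)
print("bench z",np.nanmedian(Pt[200:250,60:80,2]),np.nanstd(Pt[225:245,60:80,2]),np.nanmedian(Ps[300:330,200:220,2]),np.nanstd(Ps[300:330,200:220,2]))
for n,(u,v) in pix.items():
    c=np.nanmedian(Pt[v-4:v+5,u-4:u+5].reshape(-1,3),0)
    lo,hi={"tray":(1.5,14),"vial":(55,75)}.get(n,(20,36))
    rad=dict(large=110,medium=95,small=80,tray=135,vial=35)[n]
    print(n,c.round(0))
    for P in(Pt,Ps):
        try: print("   ",rect(P,c,rad,lo,hi))
        except Exception as e: print(e)
E
```

```text
bench z 0.01118093654997665 2.871085939148235 -0.10509582234965364 1.5057832731660978
large [ 600. -150.    8.]
    [ 602.1 -147.3  161.    68.2  -15.9   27.8  665. ]
    [ 601.4 -144.8  161.8   72.4  -15.9   26.4  839. ]
medium [ 430. -313.    6.]
    [ 430.6 -314.3  130.1   62.     1.3   27.4  485. ]
    [ 430.6 -313.4  130.8   68.5    1.1   26.1  496. ]
small [453. 288.   4.]
    [452.8 285.3 100.6  54.   17.7  27.3 341. ]
    [452.4 287.2 100.2  55.4  17.4  27.  665. ]
tray [466.   6.   3.]
    [ 470.2    9.4  259.1  171.9    9.3    4.2 2335. ]
    [ 465.8    4.   204.8  128.8   24.2    3.4 2174. ]
vial [622. 147.  63.]
    [627.4 151.1  25.2  24.6  -2.7  66.2  85. ]
    [627.7 153.7  27.2  26.6   3.9  65.1 115. ]
```

Run:
```python
from h import *
for n,(u,v) in dict(top=(285,267),side=(325,246)).items():
    s=np.load(n+"0.npz");im=s["image"].astype(int)
    d=cv2.GaussianBlur((im[...,0]-im[...,2]).astype(np.float32),(3,3),0)
    print(n,d[v,u],np.median(d[v-10:v+10,u-10:u+10]),np.median(d[v-60:v-40,u-40:u]))
    thr=(np.median(d[v-10:v+10,u-10:u+10])+np.median(d[v-60:v-40,u-40:u]))/2
    m=(d<thr).astype(np.uint8)
    w=np.zeros_like(m);cv2.circle(w,(u,v),52,1,-1);m&=w
    m=cv2.morphologyEx(m,cv2.MORPH_OPEN,np.ones((5,5),np.uint8))
    l=cv2.connectedComponentsWithStats(m);k=l[1][v,u]
    ys,xs=np.nonzero(l[1]==k)
    K=s["intrinsics"];T=np.linalg.inv(s["view"])
    R=np.stack([(xs-K[0,2])/K[0,0],(ys-K[1,2])/K[1,1],np.ones(len(xs))],1)@T[:3,:3].T
    t=(8-T[2,3])/R[:,2];Q=T[:3,3]+R*t[:,None]
    (x,y),(a,b),g=cv2.minAreaRect(Q[:,:2].astype(np.float32)); print(k,len(xs),x,y,a,b,g)
    o=s["image"].copy();o[l[1]==k]=[255,0,0]
    cv2.imwrite(f"pics/tray_{n}.png",cv2.resize(o[v-70:v+70,u-70:u+70][...,::-1],None,fx=4,fy=4))
```

```text
top 5.125 5.125 23.4375
1 2648 464.7551574707031 3.4819107055664062 194.2550811767578 105.88081359863281 18.137493133544922
side 7.1875 6.8125 4.34375
0 234921 850.680419921875 -442.5455322265625 2785.06005859375 1995.3861083984375 25.450489044189453
```

```bash
cat >> h.py <<'E'
from scipy.spatial.transform import Rotation as Ro
def go(x,y,z,yaw):
    s=sensors.sense();R=Ro.from_euler("xyz",s["orientation"],degrees=True);G=Ro.from_euler("xyz",[180,0,yaw],degrees=True)
    print("shift cm",(R.inv().apply(np.array([x,y,z])-s["ee_pos"])/10).round(2),"turn",(R.inv()*G).as_rotvec(degrees=True).round(2))
E
python3 -c "
from h import *
go(602,-147,110,-15.9)"
```

```text
shift cm [ 47.18 -14.79  10.84] turn [-6.000e-02  2.000e-02  4.259e+01]
```

Request:
carry_out:
  rows:
    - [[1,6,-2,0,0,0,10],[1,12,-4,2,0,0,20],[1,18,-6,4,0,0,30],[1,24,-8,6,0,0,40],[1,30,-10,8,0,0,42.6],[1,36,-12,9,0,0,42.6],[1,42,-13.5,10,0,0,42.6],[1,47.2,-14.8,10.8,0,0,42.6],[1,47.2,-14.8,10.8,0,0,42.6],[1,47.2,-14.8,10.8,0,0,42.6],[1,47.2,-14.8,10.8,0,0,42.6],[1,47.2,-14.8,10.8,0,0,42.6],[1,47.2,-14.8,10.8,0,0,42.6]]
  squeeze: 30

```text
clock: 1.72
ee_pos: [601.9, -148.0, 111.0]
orientation: [180.0, -0.0, -16.0]
contact_force: [-0.8, -0.3, 0.1]
width: 93.4
grasp_force: 0.0
```

```bash
python3 -c "
from h import *
go(602,-147,10.5,-15.9)"
```

```text
shift cm [-0.02 -0.1  10.05] turn [ 0.   -0.02 -0.08]
```

Request:
carry_out:
  rows:
    - [[1,0,-0.1,4,0,0,0],[1,0,-0.1,7.5,0,0,0],[1,0,-0.1,9,0,0,0],[1,0,-0.1,10,0,0,0],[1,0,-0.1,10,0,0,0],[1,0,-0.1,10,0,0,0],[0.5,0,-0.1,10,0,0,0],[0.5,0,-0.1,10,0,0,0],[0.5,0,-0.1,10,0,0,0],[0.5,0,-0.1,10,0,0,0],[0.5,0,-0.1,10,0,0,0],[0.5,0,-0.1,10,0,0,0],[0.5,0,-0.1,10,0,0,0]]

```text
clock: 3.35
ee_pos: [602.6, -146.2, 10.8]
orientation: [180.0, -0.0, -15.9]
contact_force: [-0.9, -0.1, 4.7]
width: 67.5
grasp_force: 30.0
```

```bash
python3 -c "
from h import *
go(602,-147,110,-15.9);go(464.8,3.5,110,18.1)"
```

```text
shift cm [-0.04  0.09 -9.92] turn [ 0.   -0.01 -0.01]
shift cm [-17.36 -10.62  -9.92] turn [ 1.000e-02 -1.000e-02 -3.401e+01]
```

Request:
carry_out:
  rows:
    - [[0.5,0,0,-1,0,0,0],[0.5,0,0,-3,0,0,0],[0.5,0,0,-6,0,0,0],[0.5,0,0,-8.5,0,0,0],[0.5,-1.5,-0.9,-9.9,0,0,-3],[0.5,-4,-2.4,-9.9,0,0,-8],[0.5,-7,-4.2,-9.9,0,0,-14],[0.5,-10,-6.1,-9.9,0,0,-20],[0.5,-13,-7.9,-9.9,0,0,-26],[0.5,-15.5,-9.4,-9.9,0,0,-31],[0.5,-16.8,-10.3,-9.9,0,0,-33],[0.5,-17.4,-10.6,-9.9,0,0,-34],[0.5,-17.4,-10.6,-9.9,0,0,-34],[0.5,-17.4,-10.6,-9.9,0,0,-34],[0.5,-17.4,-10.6,-9.9,0,0,-34]]

```text
clock: 5.22
ee_pos: [464.6, 3.1, 109.6]
orientation: [180.0, -0.0, 18.0]
contact_force: [0.7, -0.2, -1.6]
width: 67.8
grasp_force: 30.0
```

```bash
python3 -c "
from h import *
go(464.8,3.5,14.5,18.1)
s=snapshot('side');P=cloud(s);save(s,'carry1.png')
print(rect(P,(465,3),110,100,132),rect(P,(465,3),110,80,150))"
```

```text
shift cm [ 0.03 -0.04  9.51] turn [ 0.   -0.   -0.07]
[ 461.9   11.   160.    86.6   18.6  119.7 1381. ] [ 461.8   11.4  160.    87.5   18.6  119.8 1466. ]
```

View pics/carry1.png

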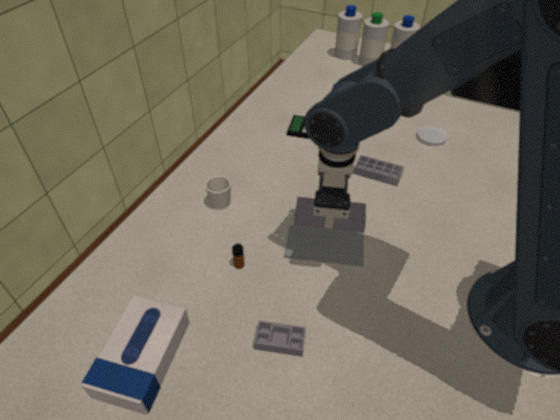

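The rack hangs level and is aligned within 1 mm and 0.5° of the target above the tray, so I'll lower it.

Request:
carry_out:
  rows:
    - [[0.5,0,0,3,0,0,0],[0.5,0,0,6,0,0,0],[0.5,0,0,8,0,0,0],[0.5,0,0,9,0,0,0],[0.5,0,0,9.3,0,0,0],[0.5,0,0,9.5,0,0,0],[0.5,0,0,9.55,0,0,0],[0.5,0,0,9.55,0,0,0],[0.5,0,0,9.55,0,0,0],[1,0,0,9.55,0,0,0],[1,0,0,9.55,0,0,0],[1,0,0,9.55,0,0,0],[1,0,0,9.55,0,0,0],[1,0,0,9.5,0,0,0],[1,0,0,7,0,0,0],[1,0,0,3,0,0,0],[1,0,0,-1,0,0,0],[1,0,0,-2,0,0,0],[1,0,0,-2,0,0,0]]

```text
clock: 7.65
ee_pos: [464.3, 3.4, 129.5]
orientation: [180.0, -0.0, 18.1]
contact_force: [1.2, 0.7, -0.0]
width: 93.2
grasp_force: 0.0
```

```bash
python3 -c "
from h import *
go(430.6,-314,110,1.2)"
```

```text
shift cm [-13.06  29.13   1.95] turn [ 1.000e-02 -3.000e-02  1.689e+01]
```

Request:
carry_out:
  rows:
    - [[1,-2,4.5,0,0,0,6],[1,-4.5,10,0,0,0,12],[1,-7,15.5,0,0,0,16.9],[1,-9.5,21,0.5,0,0,16.9],[1,-11.7,26,1.5,0,0,16.9],[1,-13.1,29.1,2,0,0,16.9],[1,-13.1,29.1,2,0,0,16.9],[1,-13.1,29.1,2,0,0,16.9],[1,-13.1,29.1,2,0,0,16.9]]

```text
clock: 8.78
ee_pos: [430.2, -312.7, 109.4]
orientation: [-180.0, 0.0, 1.3]
contact_force: [-0.2, 0.8, -0.0]
width: 93.1
grasp_force: 0.0
```

```bash
python3 -c "
from h import *
go(430.6,-314,10.5,1.2)
for n in('top','side'):
    s=snapshot(n);P=cloud(s);save(s,'pl1%s.png'%n)
    print(rect(P,(465,3),110,23,39))"
```

```text
shift cm [0.04 0.14 9.89] turn [-0.03  0.03  0.06]
[464.    3.5 160.1  67.4  18.1  30.6 626. ]
[ 463.4    5.3  160.    73.1   18.1   29.6 1018. ]
```

View pics/pl1top.png

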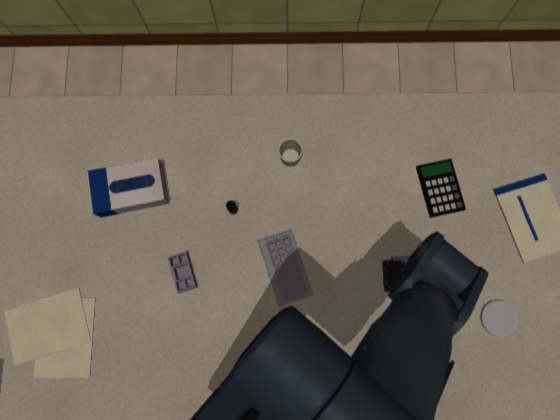

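The large rack sits in the tray around (285,267) with an even margin, at (464, 3.5), 18.1°, flat, top at about 31 mm. Next I grasp the medium rack.

Request:
carry_out:
  rows:
    - [[1,0,0.1,4,0,0,0],[1,0,0.1,7.5,0,0,0],[1,0,0.1,9,0,0,0],[1,0,0.1,9.9,0,0,0],[1,0,0.1,9.9,0,0,0],[1,0,0.1,9.9,0,0,0],[0.4,0,0.1,9.9,0,0,0],[0.4,0,0.1,9.9,0,0,0],[0.4,0,0.1,9.9,0,0,0],[0.4,0,0.1,9.9,0,0,0],[0.4,0,0.1,9.9,0,0,0],[0.4,0,0.1,9.9,0,0,0],[0.4,0,0.1,9.9,0,0,0]]

```text
clock: 10.5
ee_pos: [430.1, -314.9, 10.7]
orientation: [180.0, -0.0, 1.2]
contact_force: [-0.1, -0.5, 2.1]
width: 59.6
grasp_force: 30.0
```

```bash
python3 -c "
from h import *
go(464,3.5,110,18.1)"
```

```text
shift cm [  4.05 -31.76  -9.93] turn [  0.    -0.   -16.91]
```

Request:
carry_out:
  rows:
    - [[0.4,0,0,-1,0,0,0],[0.4,0,0,-3,0,0,0],[0.4,0,0,-6,0,0,0],[0.4,0,-0.5,-8.5,0,0,0],[0.4,0.2,-2,-9.9,0,0,-1],[0.4,0.6,-5,-9.9,0,0,-3],[0.4,1.1,-9,-9.9,0,0,-5],[0.4,1.7,-13,-9.9,0,0,-7],[0.4,2.2,-17,-9.9,0,0,-9],[0.4,2.7,-21,-9.9,0,0,-11],[0.4,3.2,-25,-9.9,0,0,-13],[0.4,3.6,-28.5,-9.9,0,0,-15],[0.4,3.9,-30.8,-9.9,0,0,-16.5],[0.4,4.05,-31.8,-9.9,0,0,-16.9],[0.4,4.05,-31.8,-9.9,0,0,-16.9],[0.4,4.05,-31.8,-9.9,0,0,-16.9],[0.4,4.05,-31.8,-9.9,0,0,-16.9]]

```text
clock: 12.62
ee_pos: [464.0, 3.3, 109.6]
orientation: [-180.0, 0.0, 18.0]
contact_force: [-0.9, -0.3, -1.4]
width: 59.9
grasp_force: 30.0
```

```bash
python3 -c "
from h import *
go(464,3.5,42,18.1)
s=snapshot('side');P=cloud(s);save(s,'carry2.png')
a=rect(P,(464,3),90,100,132);print(a,'along x err',(a[0]-464)*.95+(a[1]-3.5)*.31)"
```

```text
shift cm [ 0.01 -0.02  6.76] turn [-0.    0.01 -0.07]
[461.8  10.9 130.2  78.7  17.9 118.2 901. ] along x err 0.20400000000001084
```

Request:
carry_out:
  rows:
    - [[0.4,0,0,3,0,0,0],[0.4,0,0,5,0,0,0],[0.4,0,0,6.2,0,0,0],[0.4,0,0,6.6,0,0,0],[0.4,0,0,6.75,0,0,0],[0.4,0,0,6.8,0,0,0],[0.4,0,0,6.8,0,0,0],[0.4,0,0,6.8,0,0,0],[1,0,0,6.8,0,0,0],[1,0,0,6.8,0,0,0],[1,0,0,6.8,0,0,0],[1,0,0,6.8,0,0,0],[1,0,0,6.7,0,0,0],[1,0,0,5,0,0,0],[1,0,0,1,0,0,0],[1,0,0,-2,0,0,0],[1,0,0,-4,0,0,0],[1,0,0,-4,0,0,0]]

```text
clock: 14.92
ee_pos: [464.7, 3.9, 150.6]
orientation: [179.9, -0.1, 18.1]
contact_force: [-0.5, -0.1, -0.1]
width: 93.0
grasp_force: 0.0
```

```bash
python3 -c "
from h import *
go(452.8,286,110,17.6)"
```

```text
shift cm [  7.62 -27.19   4.05] turn [ 0.06 -0.14  0.49]
```

Request:
carry_out:
  rows:
    - [[1,1,-4,0,0,0,0],[1,2.5,-9,0,0,0,0],[1,4,-14.5,0,0,0,0],[1,5.6,-20,1,0,0,0.5],[1,7,-25,3,0,0,0.5],[1,7.6,-27.2,4,0,0,0.5],[1,7.6,-27.2,4,0,0,0.5],[1,7.6,-27.2,4,0,0,0.5],[1,7.6,-27.2,4,0,0,0.5]]

```text
clock: 16.05
ee_pos: [452.1, 285.2, 109.9]
orientation: [-180.0, -0.0, 17.5]
contact_force: [0.8, -0.1, 0.3]
width: 93.1
grasp_force: 0.0
```

```bash
python3 -c "
from h import *
go(452.8,286,10.5,17.6)
for n in('top','side'):
    s=snapshot(n);P=cloud(s);save(s,'pl2%s.png'%n)
    print(rect(P,(465,3),110,50,68))"
```

```text
shift cm [ 0.08 -0.05  9.94] turn [-0.   -0.02 -0.08]
[464.8   4.  130.6  59.6  18.6  58.4 451. ]
[412.1   8.6  30.2  25.4  20.2  56.8  61. ]
```

View pics/pl2top.png

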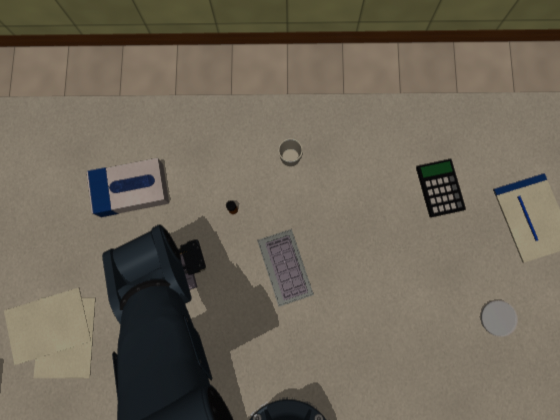

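The medium rack is squarely on the large one at (285,267), measuring (464.8, 4.0), 18.6°, top at 59 mm. Next is the small rack.

Request:
carry_out:
  rows:
    - [[1,0.1,0,4,0,0,0],[1,0.1,0,7.5,0,0,0],[1,0.1,0,9,0,0,0],[1,0.1,0,9.9,0,0,0],[1,0.1,0,9.9,0,0,0],[1,0.1,0,9.9,0,0,0],[0.3,0.1,0,9.9,0,0,0],[0.3,0.1,0,9.9,0,0,0],[0.3,0.1,0,9.9,0,0,0],[0.3,0.1,0,9.9,0,0,0],[0.3,0.1,0,9.9,0,0,0],[0.3,0.1,0,9.9,0,0,0],[0.3,0.1,0,9.9,0,0,0]]

```text
clock: 17.77
ee_pos: [452.8, 286.4, 10.7]
orientation: [180.0, 0.0, 17.6]
contact_force: [-0.5, -0.4, 0.6]
width: 51.8
grasp_force: 30.0
```

```bash
python3 -c "
from h import *
go(464.5,3.8,130,18.3)"
```

```text
shift cm [ -7.42  27.29 -11.93] turn [ 0.    0.   -0.71]
```

Request:
carry_out:
  rows:
    - [[0.3,0,0,-1,0,0,0],[0.3,0,0,-3,0,0,0],[0.3,0,0,-6,0,0,0],[0.3,0,0,-9,0,0,0],[0.3,-0.3,1,-11.2,0,0,0],[0.3,-0.8,3,-11.9,0,0,-0.7],[0.3,-1.8,6.5,-11.9,0,0,-0.7],[0.3,-2.9,10.5,-11.9,0,0,-0.7],[0.3,-4,14.5,-11.9,0,0,-0.7],[0.3,-5,18.5,-11.9,0,0,-0.7],[0.3,-6,22.5,-11.9,0,0,-0.7],[0.3,-6.9,25.5,-11.9,0,0,-0.7],[0.3,-7.3,26.9,-11.9,0,0,-0.7],[0.3,-7.4,27.3,-11.9,0,0,-0.7],[0.3,-7.4,27.3,-11.9,0,0,-0.7],[0.3,-7.4,27.3,-11.9,0,0,-0.7],[0.3,-7.4,27.3,-11.9,0,0,-0.7]]

```text
clock: 19.9
ee_pos: [464.7, 4.3, 129.6]
orientation: [-180.0, -0.0, 18.3]
contact_force: [0.1, 0.3, -0.9]
width: 51.7
grasp_force: 30.0
```

```bash
python3 -c "
from h import *
go(464.5,3.8,70,18.3)
s=snapshot('side');P=cloud(s);save(s,'carry3.png')
a=rect(P,(464,3),75,119,150);print(a,'along x err',(a[0]-464.5)*.95+(a[1]-3.8)*.31)"
```

```text
shift cm [-0.04  0.04  5.96] turn [-0.   -0.    0.04]
[462.1  12.2 100.   68.9  18.7 137.8 536. ] along x err 0.32400000000002116
```

Request:
carry_out:
  rows:
    - [[0.3,0,0,3,0,0,0],[0.3,0,0,4.5,0,0,0],[0.3,0,0,5.5,0,0,0],[0.3,0,0,5.85,0,0,0],[0.3,0,0,5.95,0,0,0],[0.3,0,0,6,0,0,0],[0.3,0,0,6,0,0,0],[0.3,0,0,6,0,0,0],[1,0,0,6,0,0,0],[1,0,0,6,0,0,0],[1,0,0,6,0,0,0],[1,0,0,6,0,0,0],[1,0,0,5.9,0,0,0],[1,0,0,4,0,0,0],[1,0,0,0,0,0,0],[1,0,0,-4,0,0,0],[1,0,0,-6,0,0,0],[1,0,0,-6,0,0,0]]

```text
clock: 22.2
ee_pos: [465.4, 3.8, 190.7]
orientation: [179.9, -0.1, 18.3]
contact_force: [-0.1, 0.4, 0.1]
width: 93.3
grasp_force: 0.0
```

```bash
python3 -c "
from h import *
go(627.5,152,150,18.3)"
```

```text
shift cm [20.04 -8.99  4.11] turn [ 0.06 -0.15 -0.01]
```

Request:
carry_out:
  rows:
    - [[1,3,-1.3,0,0,0,0],[1,8,-3.6,0,0,0,0],[1,13,-5.8,0.5,0,0,0],[1,18,-8,2,0,0,0],[1,20,-9,4.1,0,0,0],[1,20,-9,4.1,0,0,0],[1,20,-9,4.1,0,0,0],[1,20,-9,4.1,0,0,0]]

```text
clock: 23.2
ee_pos: [626.2, 151.3, 149.5]
orientation: [180.0, -0.1, 18.2]
contact_force: [-0.2, -0.3, 0.1]
width: 92.6
grasp_force: 0.0
```

```bash
python3 -c "
from h import *
go(627.5,152,31,18.3)
for n in('top','side'):
    s=snapshot(n);P=cloud(s);save(s,'pl3%s.png'%n)
    try: print(rect(P,(465,3),80,79,95))
    except Exception as e: print(e)"
```

```text
shift cm [ 0.13 -0.03 11.85] turn [ 0.01 -0.05 -0.06]
[464.8   3.8 100.1  51.5  18.5  86.8 318. ]
[464.    5.6 100.   56.8  18.6  85.7 488. ]
```

View pics/pl3side.png

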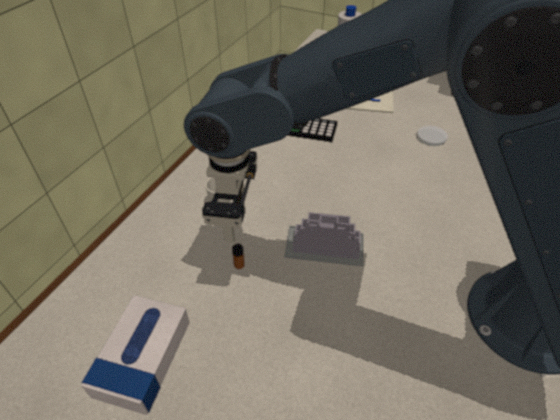

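The three-rack stack is aligned at (325,235), with the small rack at (464.8, 3.8), 18.5°, top at 87 mm. The vial stands upright at (238,256) under the gripper.

Request:
carry_out:
  rows:
    - [[1,0.1,0,4,0,0,0],[1,0.1,0,8,0,0,0],[1,0.1,0,10.5,0,0,0],[1,0.1,0,11.6,0,0,0],[1,0.1,0,11.8,0,0,0],[0.7,0.1,0,11.8,0,0,0],[0.5,0.1,0,11.8,0,0,0],[0.4,0.1,0,11.8,0,0,0],[0.36,0.1,0,11.8,0,0,0],[0.34,0.1,0,11.8,0,0,0],[0.32,0.1,0,11.8,0,0,0],[0.3,0.1,0,11.8,0,0,0],[0.28,0.1,0,11.8,0,0,0],[0.26,0.1,0,11.8,0,0,0],[0.2,0.1,0,11.8,0,0,0],[0.1,0.1,0,11.8,0,0,0],[0.1,0.1,0,11.8,0,0,0],[0.1,0.1,0,11.8,0,0,0]]
  squeeze: 12

```text
clock: 25.55
ee_pos: [627.3, 152.3, 30.6]
orientation: [-180.0, 0.0, 18.3]
contact_force: [0.3, 0.3, -1.4]
width: 26.6
grasp_force: 12.0
```

```bash
python3 -c "
from h import *
s=sensors.sense();print(s['ee_pos'],s['grasp_force'])
go(464.8,3.9,170,18.4)"
```

```text
[627.30117108 152.30869093  30.61692434] 11.996561139822006
shift cm [-20.09   8.99 -13.94] turn [-0.    0.   -0.11]
```

Request:
carry_out:
  rows:
    - [[0.1,0,0,-1,0,0,0],[0.1,0,0,-3,0,0,0],[0.1,0,0,-6,0,0,0],[0.1,0,0,-9.5,0,0,0],[0.1,-0.7,0.3,-12.5,0,0,0],[0.1,-2.2,1,-13.9,0,0,0],[0.1,-5,2.2,-13.9,0,0,0],[0.1,-8,3.6,-13.9,0,0,0],[0.1,-11,4.9,-13.9,0,0,0],[0.1,-14,6.3,-13.9,0,0,0],[0.1,-17,7.6,-13.9,0,0,0],[0.1,-19.2,8.6,-13.9,0,0,0],[0.1,-20.1,9,-13.9,0,0,0],[0.1,-20.1,9,-13.9,0,0,0],[0.1,-20.1,9,-13.9,0,0,0],[0.1,-20.1,9,-13.9,0,0,0]]

```text
clock: 27.55
ee_pos: [465.1, 4.2, 169.6]
orientation: [-180.0, -0.0, 18.3]
contact_force: [-0.8, 0.2, -0.1]
width: 26.7
grasp_force: 12.0
```

```bash
python3 -c "
from h import *
go(464.8,3.9,100,18.4)
s=snapshot('side');P=cloud(s)
cv2.imwrite('pics/carry4.png',cv2.resize(s['image'][100:290,230:430,::-1],None,fx=3,fy=3))
im=s['image'].astype(int);z=P[...,2]
# amber glass below the fingers
m=(np.hypot(P[...,0]-465,P[...,1]-4)<40)&(z>143)&(z<164)
Q=P[m];d=np.array([.95,.316]);t=Q[:,:2]@d-np.array([464.8,3.9])@d
n=(Q[:,:2]-[464.8,3.9])@np.array([-.316,.95])
for a in range(140,166,4):
    k=(Q[:,2]>=a)&(Q[:,2]<a+4)
    if k.any(): print(a,k.sum(),t[k].min().round(1),t[k].max().round(1),n[k].min().round(1),n[k].max().round(1))
# circle fit, radius 13.5
from scipy.optimize import least_squares
f=least_squares(lambda c:np.hypot(Q[:,0]-c[0],Q[:,1]-c[1])-13.5,[462,0],loss='soft_l1');print(f.x,np.median(abs(f.fun)))"
```

```text
shift cm [-0.04  0.01  6.96] turn [-0.   -0.01 -0.08]
140 2 -10.5 -4.0 9.7 14.6
144 17 -12.1 12.3 2.7 15.2
148 15 -11.8 12.8 3.4 15.0
152 16 -11.5 13.1 4.3 16.0
156 16 -11.0 13.5 1.9 15.2
160 10 -10.7 13.8 4.8 14.2
[465.43514759   5.06370495] 0.5290928033386431
```

View pics/carry4.png

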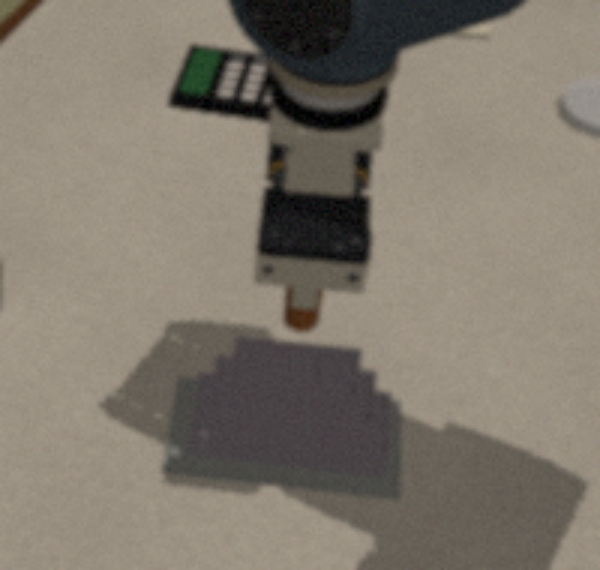

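The vial hangs upright above the stack, within about 1 mm of the well's centre, so I'll lower it in.

Request:
carry_out:
  rows:
    - [[0.1,0,0,2,0,0,0],[0.1,0,0,3.5,0,0,0],[0.1,0,0,4.5,0,0,0],[0.1,0,0,5.5,0,0,0],[0.1,0,0,6.5,0,0,0],[0.1,0,0,7.2,0,0,0],[0.1,0,0,7.5,0,0,0],[0.1,0,0,7.6,0,0,0],[0.1,0,0,7.65,0,0,0],[0.1,0,0,7.65,0,0,0],[0.1,0,0,7.65,0,0,0],[0.1,0,0,7.65,0,0,0]]

```text
clock: 29.1
ee_pos: [464.9, 3.8, 93.5]
orientation: [180.0, -0.0, 18.3]
contact_force: [-1.6, -0.2, 6.2]
width: 26.7
grasp_force: 12.0
```

The 6 N upward force shows it's on the well floor. I'll release it and back off.

Request:
carry_out:
  rows:
    - [[0.26,0,0,0,0,0,0],[0.3,0,0,0,0,0,0],[0.34,0,0,0,0,0,0],[0.4,0,0,0,0,0,0],[0.6,0,0,0,0,0,0],[0.9,0,0,0,0,0,0],[0.9,0,0,0,0,0,0],[0.9,0,0,-1,0,0,0],[0.9,0,0,-4,0,0,0],[0.9,0,0,-8,0,0,0],[0.9,0,0,-12,0,0,0],[0.9,0,4,-14,0,0,0],[0.9,0,10,-14,0,0,0],[0.9,0,16,-14,0,0,0],[0.9,0,21,-14,0,0,0],[0.9,0,21,-14,0,0,0],[0.9,0,21,-14,0,0,0]]

```text
clock: 31.22
ee_pos: [530.3, -195.1, 233.4]
orientation: [-180.0, 0.0, 18.3]
contact_force: [0.2, 0.3, -0.3]
width: 83.4
grasp_force: 0.0
```

```bash
python3 -c "
from h import *
for n in('top','side'):
    s=snapshot(n);P=cloud(s)
    if n=='side': cv2.imwrite('pics/end.png',cv2.resize(s['image'][150:290,230:430,::-1],None,fx=3,fy=3))
    for lo,hi in((117,142),(79,95),(50,68)):
        try: print(n,rect(P,(465,4),85,lo,hi))
        except Exception as e: print(e)
print(sensors.sense()['ee_pos'])"
```

```text
top [465.3   4.5  24.9  24.9  -0.6 129.2  91. ]
top [464.7   3.9 100.1  51.5  18.3  86.8 317. ]
top [464.7   3.9 130.2  59.5  18.6  58.8 222. ]
side [464.3   7.1  25.9  25.3   4.  128.1 119. ]
side [464.1   5.8  99.7  56.7  18.5  85.9 481. ]
side [463.6   6.8 129.9  65.5  18.5  58.3 447. ]
[ 530.40267148 -194.55050614  233.5281966 ]
```

View pics/end.png

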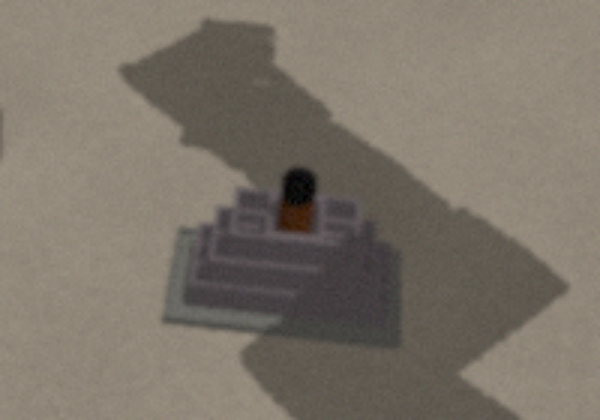

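The vial stands upright in the middle well with its top at about 129 mm (63 + 66 expected), and the stack is square.

```bash
python3 -c "
from h import *
print(r.job_done())"
```

```text
the job is handed in; nothing more can be done
None
```

The job is handed in: all three racks are stacked square and centred in the tray, the vial stands upright on the well floor, and the calculator, cup and carton were left alone (clock about 31 s of 134 s); the judge's verdict was not shown.

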